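# Find the worn spring foot of the analyser and flag it

## Robot

A 7-joint arm with a two-finger parallel gripper is mounted at the origin on the work surface. World frame = base frame: x ahead of the robot, y to its left, z up, the work surface at z = 0. Lengths are in mm, angles in rad, forces in N, time in s.
With the tool pointing down it reaches from about 425 to 1025 mm from the base axis. Payload 9.4 kg.
Tool frame: the origin (TCP) lies midway between the tips of the shut fingers; the grasp point (between the pads) lies 19 mm behind it; z points along the fingers, y is the direction in which the jaws open and shut (so a half turn about z gives the same grasp; the last joint's range is limited). The gripper opens to 93 mm and grips with 3 to 60 N. Pads are 15 mm wide; open, the fingers measure 128 mm over their backs; the gripper's body (75 mm by 188 mm) begins 65 mm behind the grasp point.
Start: joints at [-1.344, 0.599, -0.003, 1.599, 0.002, 0.943, -0.08], TCP at [216.887, 691.798, 218.618] pointing down, gripper open.
Joint ranges: [-2.57, 2.57], [-0.35, 1.97], [-1.29, 1.29], [0.11, 2.56], [-1.05, 4.19], [0.11, 1.86], [-2.63, 2.63]. Speed limits (rad/s): [2.22, 2.22, 3.01, 3.01, 3.14, 3.14, 3.14].

## Interface

Orientations are given as a 3x3 rotation matrix whose columns are the frame's x, y, z axes.
In Python, from rig import sensors, imaging, hand_in gives the robot as it stands.
- The arm moves only by the tool send_rows, never from a script. Its argument "moves" is one flat list of numbers, 5 for each row, row after row: the closure in counts, from 0 (fully open) to 255 (shut), then the shift along the tool's x, y, z in units of 25 mm (1.0 is 25 mm), then the turn about the tool's z in units of 5 degrees (1.0 is 5 degrees). In form: [grip, dx, dy, dz, twist, grip, dx, dy, dz, twist, ...]. A call has 1 to 20 rows; each row is the pose to reach, as a shift and turn from the pose commanded when the call began, along the tool's axes at that moment; what a row does not reach only later rows make up. A row lasts 1/12 s, in which the tool goes at most 41.7 mm and 7.16 degrees, less where a joint would pass 70% of its speed; a pose out of reach is approached as far as the arm can. A call with a gripper value outside its range is refused whole. The fingers move at their own pace and stop on an object; "grip_force" is the grip in N (left out, the last holds). Time passes only in rows, so rows that repeat a pose let the fingers close. It gives the time, the measured TCP pose, the force and the opening at its end, in the units of the state.
- sensors.get_obs(): the state, without advancing time (a new reading comes with each control period).
- imaging.snapshot(name): name is "side" or "top"; returns a dict with "img" (400x640x3 uint8, red, green, blue), "depth" (400x640 float32, mm along the optical axis (not along the pixel's ray), 0 where there is no reading), "mtx" (3x3 intrinsics, pixels), "T" (4x4, takes a point from camera to world coordinates). Camera axes: x right, y down, z forward; pixel columns grow to the right and rows downward; lengths in mm; the calibration is good to about 2 mm. A picture is of the moment at which its call begins.
- hand_in(): hands the job in, once; it reports no verdict.
The state is a dict: "time": time; "joints": joint angles; "qd": joint speeds; "tau": joint torques, N m; "position": TCP position; "eef_rot": TCP orientation; "wrist_force": force on the tool from outside, world axes, zero at the start; "moment": the same for the moment, N m; "gripper_width": finger opening in mm.
Only numpy, scipy, OpenCV 4.12 (cv2) and the standard library are available. Lean on these libraries where they do the work, as an engineer would, in place of code of your own. Each camera call takes 0.05 s, during which the arm holds its last target. There are 200 camera calls.

## Task

Three spring-mounted feet from the blood analyser sit in test stands on the bench. With a fingertip, press each rubber pad well down (past half its travel) and let it up again, in turn from the robot's left to its right, to feel which spring is the softest; then push the white tag on the softest one's stand fully down to flag it and move clear. Only press: leave the other two tags up, do not lift or tip the feet, and leave everything else on the bench where it is.

Things in the scene. Friction and masses are not known exactly. Their poses are not given: they have to be found in the camera images.
- stand_left: the left one, seen from the robot (left = +y), of three like test stands screwed down in a row over 0.15 m apart: aluminium plate 120 (x) x 70 (y) x 12 mm with a white tag in a grey block and, loose in a collar, a 0.35 kg spring foot with a round black rubber pad on top; the feet look alike and change places. Origin: centre of the underside; x from tag end to pad end, yaw within 0.3 rad
- pad_left (a point): top centre of the left stand's pad at rest (fixed to the stand; the pad may be 2 mm off sideways): disc 54 mm across, 30 mm along stand +x, 70 mm above the table. It goes straight down up to 14 mm and springs back. All yield from about 1.5 N, linear springs, each rate at least 1.5 times the next softer; 4 to 16 N to reach the stop
- tag_left_top (a point): centre of the flat top of the left stand's tag: white plastic tab 22 (stand's x) x 32 (stand's y) mm and 7 mm thick, 45 mm along the stand's -x from its origin, 60 mm above the table when up, 46 mm when down. It slides straight down 14 mm, with about 2.5 N of friction, and stays where it is left
- tag_left (a joint): how far the tag of the left stand is pushed down: 0 up, 0.014 m fully down
- stand_middle: the middle one, seen from the robot (left = +y), of three like test stands screwed down in a row over 0.15 m apart: aluminium plate 120 (x) x 70 (y) x 12 mm with a white tag in a grey block and, loose in a collar, a 0.35 kg spring foot with a round black rubber pad on top; the feet look alike and change places. Origin: centre of the underside; x from tag end to pad end, yaw within 0.3 rad
- pad_middle (a point): top centre of the middle stand's pad at rest (fixed to the stand; the pad may be 2 mm off sideways): disc 54 mm across, 30 mm along stand +x, 70 mm above the table. It goes straight down up to 14 mm and springs back. All yield from about 1.5 N, linear springs, each rate at least 1.5 times the next softer; 4 to 16 N to reach the stop
- tag_middle_top (a point): centre of the flat top of the middle stand's tag: white plastic tab 22 (stand's x) x 32 (stand's y) mm and 7 mm thick, 45 mm along the stand's -x from its origin, 60 mm above the table when up, 46 mm when down. It slides straight down 14 mm, with about 2.5 N of friction, and stays where it is left
- tag_middle (a joint): how far the tag of the middle stand is pushed down: 0 up, 0.014 m fully down
- stand_right: the right one, seen from the robot (left = +y), of three like test stands screwed down in a row over 0.15 m apart: aluminium plate 120 (x) x 70 (y) x 12 mm with a white tag in a grey block and, loose in a collar, a 0.35 kg spring foot with a round black rubber pad on top; the feet look alike and change places. Origin: centre of the underside; x from tag end to pad end, yaw within 0.3 rad
- pad_right (a point): top centre of the right stand's pad at rest (fixed to the stand; the pad may be 2 mm off sideways): disc 54 mm across, 30 mm along stand +x, 70 mm above the table. It goes straight down up to 14 mm and springs back. All yield from about 1.5 N, linear springs, each rate at least 1.5 times the next softer; 4 to 16 N to reach the stop
- tag_right_top (a point): centre of the flat top of the right stand's tag: white plastic tab 22 (stand's x) x 32 (stand's y) mm and 7 mm thick, 45 mm along the stand's -x from its origin, 60 mm above the table when up, 46 mm when down. It slides straight down 14 mm, with about 2.5 N of friction, and stays where it is left
- tag_right (a joint): how far the tag of the right stand is pushed down: 0 up, 0.014 m fully down
- cup: bystander: small open white plastic sample cup, 34 mm across, 35 mm high; origin at the centre of its underside
- jar: bystander: small amber glass jar, 32 mm across, 45 mm high; origin at the centre of its underside
- spare_foot: bystander: loose black rubber machine foot with a stub on top, 50 mm across, 32 mm high; origin at the centre of its underside
- driver: bystander: screwdriver 170 mm long lying on the table, black handle; origin on the table side, near mid-length
- bottle: bystander: white plastic bottle, 60 mm across, 120 mm high; origin at the centre of its underside
- tube_rack: bystander: white rack of capped tubes, 60 x 150 mm, 85 mm high; origin at the centre of its underside
Mind the look-alikes: they are no part of the job. What is shaped like the stand_middle but orange is not meant.

How it is judged:
By the outcome, as a careful person would: the job done as asked, in the order asked, and still so for the second after the job is handed in, with the robot touching nothing.
It also fails if it takes over 46 s, if anything falls off the work surface, if the arm or the gripper's body presses on something with over 40 N, if the wrist force passes 120 N, or if a joint passes its speed limit or range.

## Working session

There is one attempt and no reset: what is moved stays moved. The work goes in short steps, Python scripts to look and compute and a tool call to move; the robot and the scene stay as the last step left them, time stands still between calls to the robot, and variables do not carry over. Pictures are saved under pics/ and viewed, about 8 in all and at most 12, crops included, and the job is handed in when it is done.

Besides the shell and the picture viewer there is one more tool, called after "Call:" by a JSON object that holds its "fn" and its "kwargs". send_rows: Moves the arm, as the interface text tells. Its arguments: {"type":"object","properties":{"moves":{"type":"array","items":{"type":"number"}},"grip_force":{"type":"number"}},"required":["moves"]}

```bash
ls; mkdir -p pics; python3 - <<'E'
from rig import sensors, imaging
import cv2,numpy as np
o=sensors.get_obs()
for k in o: print(k,np.round(o[k],3).tolist())
for n in("top","side"):
    s=imaging.snapshot(n); np.savez(f"{n}0.npz",**s); cv2.imwrite(f"pics/{n}0.png",s["img"][:,:,::-1])
    print(n,s["T"].round(2).tolist(),s["mtx"].tolist())
E
```

```text
pics
time 0.0
joints [-1.344, 0.6, -0.003, 1.6, 0.002, 0.943, -0.08]
qd [-0.001, 0.001, -0.001, -0.001, 0.0, 0.002, 0.0]
tau [-0.001, -76.506, 1.498, -25.235, -0.052, 0.017, 0.0]
position [216.728, 691.334, 217.77]
eef_rot [[-0.954, 0.299, -0.0], [0.299, 0.954, -0.001], [-0.0, -0.002, -1.0]]
wrist_force [-0.635, 0.421, -0.136]
moment [0.029, 0.011, 0.014]
gripper_width 92.876
top [[-0.02, -0.98, 0.19, 368.76], [-1.0, 0.02, -0.01, 68.2], [0.0, -0.19, -0.98, 983.19], [0.0, 0.0, 0.0, 1.0]] [[441.75656629982126, 0.0, 322.9039990756074], [0.0, 441.75656629982126, 192.62790291410832], [0.0, 0.0, 1.0]]
side [[0.79, -0.39, 0.47, 90.97], [-0.61, -0.5, 0.62, -544.94], [-0.0, -0.77, -0.63, 701.86], [0.0, 0.0, 0.0, 1.0]] [[471.44037792410336, 0.0, 319.3799829018899], [0.0, 471.44037792410336, 206.3423690769027], [0.0, 0.0, 1.0]]
```

View pics/top0.png

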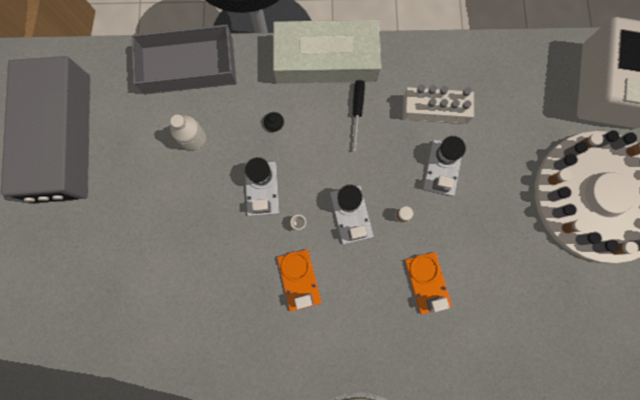

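View pics/side0.png

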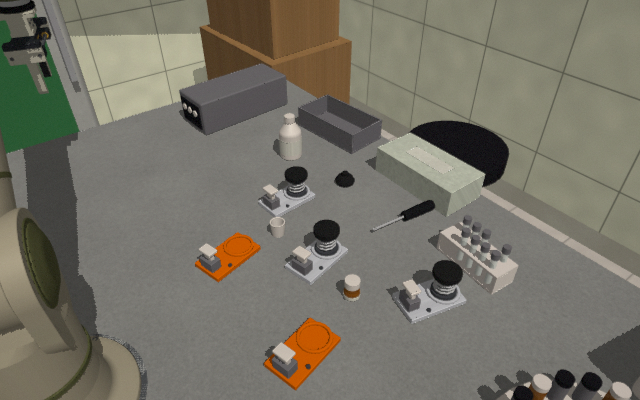

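Top view: candidates for the stands are the aluminium ones at (261,187) left, (351,213) middle and (443,167) right. The orange look-alikes at (298,280) and (428,283) are rejected, and so is the spare foot at (273,121). Next I'll measure the pads and tags and check one crop.

```bash
cat > meas.py <<'E'
import cv2,numpy as np
def world(s):
    v,u=np.mgrid[0:400,0:640]; d=s["depth"]; K=s["mtx"]
    P=np.stack([(u-K[0,2])/K[0,0]*d,(v-K[1,2])/K[1,1]*d,d],-1)
    return P@s["T"][:3,:3].T+s["T"][:3,3]
def centre(W,img,zlo,zhi,white,guess,r):
    g=img.astype(int).mean(-1); m=(W[...,2]>zlo)&(W[...,2]<zhi)&(np.hypot(W[...,0]-guess[0],W[...,1]-guess[1])<r)
    m&=(g>130) if white else (g<70)
    p=W[m]
    if len(p)<8: return None
    (c,sz,a)=cv2.minAreaRect(p[:,:2].astype(np.float32)) if white else (*cv2.minEnclosingCircle(p[:,:2].astype(np.float32)),0)
    return len(p),p.mean(0).round(1),np.round(c,1),np.round(sz,1),round(a,1)
E
python3 - <<'E'
import numpy as np,cv2
from meas import *
S={n:dict(np.load(n+"0.npz")) for n in("top","side")}
W={n:world(S[n]) for n in S}
px={"L":((258,171),(260,205)),"M":((349,198),(358,232)),"R":((452,150),(445,184))}
for k,(a,b) in px.items():
    ga,gb=W["top"][a[1],a[0]],W["top"][b[1],b[0]]
    print(k,ga.round(1),gb.round(1))
    for n in S:
        print("  pad",n,centre(W[n],S[n]["img"],63,76,False,ga,40)); print("  tag",n,centre(W[n],S[n]["img"],55,66,True,gb,30))
im=S["top"]["img"][125:255,235:475,::-1]; cv2.imwrite("pics/crop.png",cv2.resize(im,None,fx=3.2,fy=3.2,interpolation=2))
E
```

```text
L [592.1 199.7  68.3] [520.7 196.6  56.1]
  pad top (470, array([595.2, 202.3,  69.9]), array([595.8, 203.1]), np.float64(27.0), 0)
  tag top (154, array([522. , 198. ,  59.6]), array([522.5, 198.4]), array([30.4, 22.2]), 89.6)
  pad side (283, array([591.9, 199.8,  69. ]), array([593.8, 203.7]), np.float64(28.8), 0)
  tag side (96, array([518.8, 196.8,  59.3]), array([519.2, 196.8]), array([20.9, 35.5]), 5.2)
M [529.7   8.   69.8] [458.5  -9.   62.9]
  pad top (475, array([532.1,   7.5,  70.1]), array([532.4,   7.6]), np.float64(26.2), 0)
  tag top (154, array([460. ,  -8.8,  60. ]), array([460.2,  -8.5]), array([22. , 30.3]), 13.0)
  pad side (422, array([528.6,   5.2,  69.2]), array([531.4,   7.4]), np.float64(28.2), 0)
  tag side (145, array([456.8,  -9.5,  59.2]), array([457.2,  -8. ]), array([23.5, 32.3]), 12.1)
R [ 629.3 -215.6   71.7] [ 558.4 -199.6   56.9]
  pad top (464, array([ 634.8, -217.4,   70.3]), array([ 635.4, -217.8]), np.float64(26.6), 0)
  tag top (146, array([ 563.8, -200.1,   60.1]), array([ 564.5, -200.2]), array([31.3, 22.3]), 75.3)
  pad side (559, array([ 631.6, -219.5,   69.2]), array([ 634. , -217.5]), np.float64(27.5), 0)
  tag side (173, array([ 560.7, -201. ,   59.4]), array([ 561.9, -199. ]), array([34.1, 21.9]), 77.2)
```

View pics/crop.png

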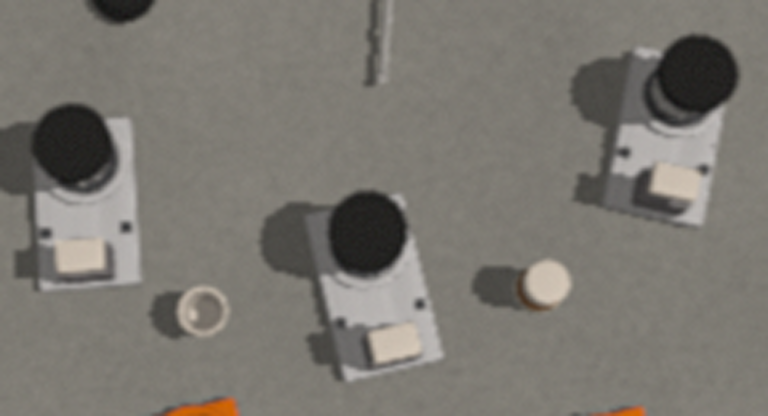

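The crop shows three aluminium stands with black pads and white tags up. The pads measure 70 mm high with radius 27, the tags 60 mm high and 22x31, and the pad-to-tag distance is about 74 mm, all as specified. The orange ones are excluded. Now moving over the left pad with the gripper shut.

Call:
{"fn": "send_rows", "kwargs": {"moves": [255,-20.26,-14.13,0,-3.5,255,-20.26,-14.13,0,-3.5,255,-20.26,-14.13,0,-3.5,255,-20.26,-14.13,0,-3.5,255,-20.26,-14.13,0,-3.5,255,-20.26,-14.13,0,-3.5,255,-20.26,-14.13,0,-3.5,255,-20.26,-14.13,0,-3.5,255,-20.26,-14.13,0,-3.5,255,-20.26,-14.13,0,-3.5,255,-20.26,-14.13,0,-3.5,255,-20.26,-14.13,0,-3.5,255,-20.26,-14.13,0,-3.5,255,-20.26,-14.13,0,-3.5,255,-20.26,-14.13,0,-3.5,255,-20.26,-14.13,0,-3.5,255,-20.26,-14.13,0,-3.5,255,-20.26,-14.13,0,-3.5,255,-20.26,-14.13,0,-3.5,255,-20.26,-14.13,0,-3.5]}}

```text
time: 1.77
position: [593.6, 204.9, 218.6]
eef_rot: [[-1.0, -0.004, -0.0], [-0.004, 1.0, 0.0], [0.0, 0.0, -1.0]]
wrist_force: [0.4, 0.7, -1.0]
gripper_width: 0.6
```

Call:
{"fn": "send_rows", "kwargs": {"moves": [255,0,0,1.6,0,255,0,0,3.2,0,255,0,0,4.6,0,255,0,0,5.4,0,255,0,0,5.4,0,255,0,0,5.4,0]}}

```text
time: 2.27
position: [593.6, 204.2, 83.1]
eef_rot: [[-1.0, -0.003, -0.002], [-0.003, 1.0, -0.001], [0.002, -0.001, -1.0]]
wrist_force: [-0.3, 0.3, -0.3]
gripper_width: 0.4
```

```bash
cat > obs.py <<'E'
from rig import sensors
import numpy as np
o=sensors.get_obs(); print(round(o["time"],2),o["position"].round(1) if hasattr(o["position"],"round") else np.round(o["position"],1),np.round(o["wrist_force"],2),np.round(o["moment"],3))
E
python3 obs.py
```

```text
2.27 [593.6 204.2  83.1] [-0.3   0.33 -0.32] [ 0.105  0.004 -0.022]
```

Call:
{"fn": "send_rows", "kwargs": {"moves": [255,0,-0.04,0.4,0,255,0,-0.04,0.6,0,255,0,-0.04,0.76,0,255,0,-0.04,0.88,0,255,0,-0.04,0.88,0,255,0,-0.04,0.88,0]}}

```text
time: 2.77
position: [595.4, 202.7, 62.3]
eef_rot: [[-1.0, -0.002, 0.002], [-0.002, 1.0, 0.001], [-0.002, 0.001, -1.0]]
wrist_force: [1.0, 2.5, 3.2]
gripper_width: 0.7
```

Call:
{"fn": "send_rows", "kwargs": {"moves": [255,0,0,0.06,0,255,0,0,0.12,0,255,0,0,0.12,0,255,0,0,0.12,0]}}

```text
time: 3.1
position: [595.1, 202.5, 58.9]
eef_rot: [[-1.0, -0.002, 0.001], [-0.002, 1.0, 0.0], [-0.001, 0.0, -1.0]]
wrist_force: [2.6, 2.8, 3.5]
gripper_width: 0.3
```

Call:
{"fn": "send_rows", "kwargs": {"moves": [255,0,0,0,0]}}

```text
time: 3.18
position: [594.9, 202.4, 58.8]
eef_rot: [[-1.0, -0.002, 0.001], [-0.002, 1.0, 0.0], [-0.001, 0.0, -1.0]]
wrist_force: [3.4, 1.8, 4.9]
gripper_width: 0.4
```

Call:
{"fn": "send_rows", "kwargs": {"moves": [255,0,0,0,0]}}

```text
time: 3.27
position: [594.8, 202.3, 58.8]
eef_rot: [[-1.0, -0.002, 0.001], [-0.002, 1.0, 0.0], [-0.001, 0.0, -1.0]]
wrist_force: [3.7, 2.3, 4.5]
gripper_width: 0.6
```

Call:
{"fn": "send_rows", "kwargs": {"moves": [255,0,0,0.04,0,255,0,0,0.04,0]}}

```text
time: 3.43
position: [594.7, 202.2, 57.6]
eef_rot: [[-1.0, -0.002, 0.0], [-0.002, 1.0, 0.0], [-0.0, 0.0, -1.0]]
wrist_force: [2.9, 2.3, 4.0]
gripper_width: 0.6
```

Call:
{"fn": "send_rows", "kwargs": {"moves": [255,0,0,0,0]}}

```text
time: 3.52
position: [594.7, 202.2, 57.6]
eef_rot: [[-1.0, -0.002, 0.0], [-0.002, 1.0, 0.0], [-0.0, 0.0, -1.0]]
wrist_force: [3.0, 1.5, 4.6]
gripper_width: 0.3
```

Call:
{"fn": "send_rows", "kwargs": {"moves": [255,0,0,-0.15,0,255,0,0,-0.35,0,255,0,0,-0.6,0,255,0,0,-0.9,0,255,0,0,-1.8,0,255,0,0,-3.0,0,255,0,0,-3.6,0,255,0,0,-3.6,0]}}

```text
time: 4.18
position: [595.4, 202.2, 151.3]
eef_rot: [[-1.0, -0.001, 0.003], [-0.001, 1.0, 0.001], [-0.003, 0.001, -1.0]]
wrist_force: [1.1, 0.1, 0.1]
gripper_width: 0.7
```

```bash
python3 obs.py
```

```text
4.18 [595.4 202.2 151.3] [1.09 0.11 0.12] [ 0.032 -0.021 -0.071]
```

Call:
{"fn": "send_rows", "kwargs": {"moves": [255,2.52,-7.81,0,0,255,2.52,-7.81,0,0,255,2.52,-7.81,0,0,255,2.52,-7.81,0,0,255,2.52,-7.81,0,0,255,2.52,-7.81,0,0,255,2.52,-7.81,0.5,0,255,2.52,-7.81,1.6,0,255,2.52,-7.81,2.5,0,255,2.52,-7.81,2.8,0,255,2.52,-7.81,2.8,0,255,2.52,-7.81,2.8,0]}}

```text
time: 5.18
position: [531.3, 7.0, 77.5]
eef_rot: [[-1.0, -0.002, -0.002], [-0.002, 1.0, -0.0], [0.002, -0.0, -1.0]]
wrist_force: [-0.1, 0.8, 0.4]
gripper_width: 0.8
```

```bash
python3 obs.py
```

```text
5.18 [531.3   7.   77.5] [-0.13  0.83  0.42] [ 0.023  0.053 -0.006]
```

Call:
{"fn": "send_rows", "kwargs": {"moves": [255,0,0,0,0,255,0,0,0,0,255,0,0,0,0]}}

```text
time: 5.43
position: [532.4, 6.9, 78.6]
eef_rot: [[-1.0, -0.002, 0.002], [-0.002, 1.0, 0.0], [-0.002, 0.0, -1.0]]
wrist_force: [-0.1, 0.0, 0.5]
gripper_width: 0.8
```

Call:
{"fn": "send_rows", "kwargs": {"moves": [255,0,0,0.2,0,255,0,0,0.4,0,255,0,0,0.6,0,255,0,0,0.72,0,255,0,0,0.8,0,255,0,0,0.8,0,255,0,0,0.8,0]}}

```text
time: 6.02
position: [532.5, 6.9, 57.6]
eef_rot: [[-1.0, -0.002, 0.001], [-0.002, 1.0, 0.0], [-0.001, 0.0, -1.0]]
wrist_force: [0.2, -0.2, 7.8]
gripper_width: 0.6
```

Call:
{"fn": "send_rows", "kwargs": {"moves": [255,0,0,0,0,255,0,0,0,0]}}

```text
time: 6.18
position: [532.5, 6.9, 57.8]
eef_rot: [[-1.0, -0.002, 0.001], [-0.002, 1.0, 0.0], [-0.001, 0.0, -1.0]]
wrist_force: [-0.0, 0.1, 8.6]
gripper_width: 0.3
```

Call:
{"fn": "send_rows", "kwargs": {"moves": [255,0,0,0,0]}}

```text
time: 6.27
position: [532.5, 6.9, 57.8]
eef_rot: [[-1.0, -0.002, 0.001], [-0.002, 1.0, 0.0], [-0.001, 0.0, -1.0]]
wrist_force: [0.7, 0.1, 8.6]
gripper_width: 0.9
```

Call:
{"fn": "send_rows", "kwargs": {"moves": [255,0,0,0,0]}}

```text
time: 6.35
position: [532.5, 6.9, 57.8]
eef_rot: [[-1.0, -0.002, 0.001], [-0.002, 1.0, 0.0], [-0.001, -0.0, -1.0]]
wrist_force: [0.1, -0.6, 9.1]
gripper_width: 0.9
```

Call:
{"fn": "send_rows", "kwargs": {"moves": [255,0,0,-0.15,0,255,0,0,-0.35,0,255,0,0,-0.6,0,255,0,0,-0.9,0,255,0,0,-1.8,0,255,0,0,-3.0,0,255,0,0,-3.6,0,255,-4.08,-9.0,-3.6,0,255,-4.08,-9.0,-3.6,0,255,-4.08,-9.0,-3.6,0,255,-4.08,-9.0,-3.6,0,255,-4.08,-9.0,-3.6,0,255,-4.08,-9.0,-3.6,0,255,-4.08,-9.0,-3.6,0,255,-4.08,-9.0,-3.0,0,255,-4.08,-9.0,-2.0,0,255,-4.08,-9.0,-1.2,0,255,-4.08,-9.0,-0.85,0,255,-4.08,-9.0,-0.85,0,255,-4.08,-9.0,-0.85,0]}}

```text
time: 8.02
position: [634.1, -217.7, 79.0]
eef_rot: [[-1.0, -0.002, -0.001], [-0.002, 1.0, 0.0], [0.001, 0.0, -1.0]]
wrist_force: [-0.1, -0.3, 0.1]
gripper_width: 0.7
```

Call:
{"fn": "send_rows", "kwargs": {"moves": [255,0,0,0,0,255,0,0,0,0,255,0,0,0,0]}}

```text
time: 8.27
position: [634.8, -218.1, 80.1]
eef_rot: [[-1.0, -0.002, 0.002], [-0.002, 1.0, -0.0], [-0.002, -0.0, -1.0]]
wrist_force: [0.0, 0.6, -0.4]
gripper_width: 0.3
```

Call:
{"fn": "send_rows", "kwargs": {"moves": [255,0,0,0.2,0,255,0,0,0.4,0,255,0,0,0.6,0,255,0,0,0.76,0,255,0,0,0.87,0,255,0,0,0.87,0,255,0,0,0.87,0]}}

```text
time: 8.85
position: [634.8, -218.1, 57.8]
eef_rot: [[-1.0, -0.002, 0.001], [-0.002, 1.0, -0.0], [-0.001, -0.0, -1.0]]
wrist_force: [-1.9, 1.1, 12.6]
gripper_width: 0.8
```

Call:
{"fn": "send_rows", "kwargs": {"moves": [255,0,0,0,0,255,0,0,0,0]}}

```text
time: 9.02
position: [634.8, -218.2, 58.0]
eef_rot: [[-1.0, -0.002, 0.001], [-0.002, 1.0, -0.0], [-0.001, -0.0, -1.0]]
wrist_force: [-2.0, -0.3, 13.3]
gripper_width: 0.5
```

Call:
{"fn": "send_rows", "kwargs": {"moves": [255,0,0,0,0]}}

```text
time: 9.1
position: [634.8, -218.1, 58.0]
eef_rot: [[-1.0, -0.002, 0.001], [-0.002, 1.0, -0.0], [-0.001, -0.0, -1.0]]
wrist_force: [-2.1, -0.3, 13.1]
gripper_width: 0.6
```

Call:
{"fn": "send_rows", "kwargs": {"moves": [255,0,0,0,0]}}

```text
time: 9.18
position: [634.8, -218.2, 58.0]
eef_rot: [[-1.0, -0.002, 0.001], [-0.002, 1.0, -0.0], [-0.001, -0.0, -1.0]]
wrist_force: [-2.2, 0.7, 12.1]
gripper_width: 0.5
```

Call:
{"fn": "send_rows", "kwargs": {"moves": [255,0,0,0,0]}}

```text
time: 9.27
position: [634.8, -218.1, 58.0]
eef_rot: [[-1.0, -0.002, 0.001], [-0.002, 1.0, -0.0], [-0.001, -0.0, -1.0]]
wrist_force: [-1.8, 0.2, 12.6]
gripper_width: 0.6
```

At 12 mm depth the forces are left 4.4 N, middle 8.7 N and right 12.7 N, so the left is the softest. Lifting and going to the left tag.

Call:
{"fn": "send_rows", "kwargs": {"moves": [255,0,0,-0.15,0,255,0,0,-0.35,0,255,0,0,-0.6,0,255,0,0,-0.9,0,255,0,0,-1.8,0,255,0,0,-3.0,0,255,0,0,-3.8,0,255,4.53,16.62,-3.8,0,255,4.53,16.62,-3.8,0,255,4.53,16.62,-3.8,0,255,4.53,16.62,-3.8,0,255,4.53,16.62,-3.8,0,255,4.53,16.62,-3.8,0,255,4.53,16.62,-3.8,0,255,4.53,16.62,-3.8,0,255,4.53,16.62,-3.8,0,255,4.53,16.62,-3.8,0,255,4.53,16.62,-3.8,0,255,4.53,16.62,-3.8,0,255,4.53,16.62,-3.8,0]}}

```text
time: 10.93
position: [519.8, 197.9, 152.0]
eef_rot: [[-1.0, -0.004, -0.001], [-0.004, 1.0, -0.001], [0.001, -0.001, -1.0]]
wrist_force: [-0.2, -1.6, -0.0]
gripper_width: 1.0
```

Call:
{"fn": "send_rows", "kwargs": {"moves": [255,0,0,0,0,255,0,0,1.0,0,255,0,0,2.0,0,255,0,0,2.8,0,255,0,0,3.1,0,255,0,0,3.1,0,255,0,0,3.1,0,255,0,0,3.1,0,255,0,0,3.1,0]}}

```text
time: 11.68
position: [521.0, 197.3, 75.8]
eef_rot: [[-1.0, -0.001, 0.002], [-0.001, 1.0, 0.001], [-0.002, 0.001, -1.0]]
wrist_force: [-0.2, 0.1, -0.5]
gripper_width: 0.4
```

```bash
python3 - <<'E'
from rig import imaging
import cv2,numpy as np
from meas import *
s=imaging.snapshot("top"); W=world(s)
for k,a,b in(("L",(594.5,202.5),(520.5,197.5)),("M",(531.5,7),(458.5,-8.5)),("R",(634,-218),(562.5,-200))):
    print(k,centre(W,s["img"],60,76,False,a,40),centre(W,s["img"],40,66,True,b,26))
t=s["img"][130:260,200:330,::-1]; s2=imaging.snapshot("side")["img"][150:250,220:350,::-1]
f=lambda i:cv2.resize(i,(400,400*i.shape[0]//i.shape[1]),interpolation=2)
a,b=f(t),f(s2); h=max(len(a),len(b)); p=lambda i:np.pad(i,((0,h-len(i)),(0,0),(0,0)))
cv2.imwrite("pics/tag.png",np.hstack([p(a),p(b)]))
E
python3 obs.py
```

```text
L None None
M (475, array([531.9,   7.5,  70. ]), array([532.3,   7.6]), np.float64(25.9), 0) (154, array([459.9,  -8.6,  60. ]), array([460.2,  -8.6]), array([21.8, 30.5]), 12.7)
R (472, array([ 634.7, -217.1,   70.1]), array([ 636.4, -217.8]), np.float64(27.1), 0) (146, array([ 563.8, -200.1,   60. ]), array([ 564.2, -200. ]), array([31.4, 22.1]), 77.1)
11.78 [520.8 197.4  75.6] [0.35 0.09 0.26] [ 0.054  0.008 -0.075]
```

View pics/tag.png

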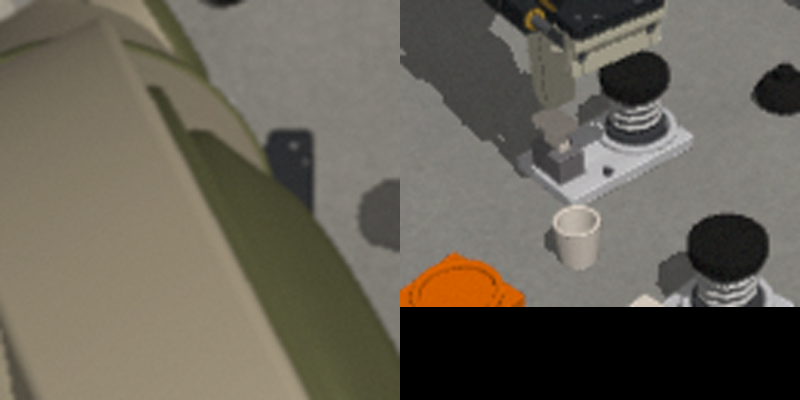

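The side view shows the fingertip squarely above the left tag (crop ~(555,105) above the tag at (555,130)). The gripper body is clear of the pad and the cup. Pressing the tag.

Call:
{"fn": "send_rows", "kwargs": {"moves": [255,0,0,0.3,0,255,0,0,0.55,0,255,0,0,0.75,0,255,0,0,0.9,0,255,0,0,1.0,0,255,0,0,1.1,0,255,0,0,1.14,0,255,0,0,1.18,0,255,0,0,1.18,0]}}

```text
time: 12.53
position: [520.6, 197.5, 46.2]
eef_rot: [[-1.0, -0.002, 0.001], [-0.002, 1.0, 0.0], [-0.001, 0.0, -1.0]]
wrist_force: [-1.7, -0.3, 15.5]
gripper_width: 0.4
```

Call:
{"fn": "send_rows", "kwargs": {"moves": [255,0,0,0.04,0,255,0,0,0.04,0,255,0,0,0.04,0]}}

```text
time: 12.78
position: [520.6, 197.6, 46.1]
eef_rot: [[-1.0, -0.002, 0.002], [-0.002, 1.0, 0.001], [-0.002, 0.001, -1.0]]
wrist_force: [-3.6, -0.7, 28.0]
gripper_width: 0.2
```

At the stop (z 46.1, force 28 N, far above the 2.5 N friction). Lifting straight up and moving aside.

Call:
{"fn": "send_rows", "kwargs": {"moves": [255,0,0,-0.2,0,255,0,0,-0.5,0,255,0,0,-1.0,0,255,0,0,-2.0,0,255,0,0,-3.5,0,255,0,0,-5.0,0,255,0,0,-6.5,0,255,0,0,-7.0,0,255,2.0,12,-7.0,0,255,2.0,12,-7.0,0,255,2.0,12,-7.0,0,255,2.0,12,-7.0,0,255,2.0,12,-7.0,0,255,2.0,12,-7.0,0,255,2.0,12,-7.0,0,255,2.0,12,-7.0,0,255,2.0,12,-7.0,0,255,2.0,12,-7.0,0,255,2.0,12,-7.0,0,255,2.0,12,-7.0,0]}}

```text
time: 14.45
position: [470.8, 495.0, 219.1]
eef_rot: [[-1.0, 0.001, 0.0], [0.001, 1.0, -0.001], [-0.0, -0.001, -1.0]]
wrist_force: [0.3, -1.0, -0.8]
gripper_width: 0.6
```

```bash
python3 - <<'E'
from rig import imaging
import cv2,numpy as np
from meas import *
s=imaging.snapshot("top"); W=world(s); s0=dict(np.load("top0.npz"))
for k,a,b in(("L",(594.5,202.5),(520.5,197.5)),("M",(531.5,7),(458.5,-8.5)),("R",(634,-218),(562.5,-200))):
    print(k,centre(W,s["img"],60,76,False,a,40),centre(W,s["img"],40,66,True,b,26))
d=np.abs(s["img"].astype(int)-s0["img"]).max(-1)>40; v,u=np.nonzero(d); print(d.sum())
n,_,st,_=cv2.connectedComponentsWithStats(d.astype(np.uint8)); print([r.tolist() for r in st[1:] if r[4]>8])
cv2.imwrite("pics/end.png",s["img"][:,:,::-1])
E
python3 obs.py
```

```text
L (475, array([595.1, 202.2,  69.8]), array([595.7, 202.8]), np.float64(26.7), 0) (149, array([522. , 197.8,  45.8]), array([522.5, 198.3]), array([22.4, 30.5]), 0.8)
M (481, array([532. ,   7.7,  70. ]), array([532.8,   7.9]), np.float64(26.5), 0) (153, array([460.1,  -8.7,  59.9]), array([460.3,  -8.9]), array([21.9, 30.5]), 12.8)
R (474, array([ 634.5, -217. ,   70.1]), array([ 635.7, -217.4]), np.float64(26.9), 0) (145, array([ 563.7, -200.1,   60.2]), array([ 564.3, -200.3]), array([31.4, 22. ]), 76.1)
16923
[[0, 174, 237, 226, 13578], [5, 187, 17, 14, 77], [43, 190, 16, 2, 27], [58, 191, 6, 4, 17], [255, 203, 14, 8, 24], [240, 204, 3, 8, 22], [0, 360, 126, 40, 3158], [257, 399, 11, 1, 11]]
14.5 [470.8 495.3 219.3] [ 0.04 -0.44  0.38] [ 0.022 -0.025 -0.057]
```

View pics/end.png

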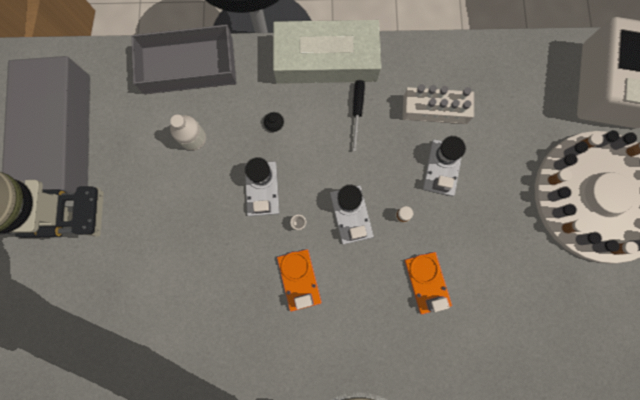

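The final picture shows the arm clear at the left edge. The left tag at (261,206) is down at 45.8 mm, the other tags are up at 60 mm, all pads are at 70 mm, and nothing else has moved.

```bash
python3 -c "
from rig import hand_in
print(hand_in())"
```

```text
the job is handed in; nothing more can be done
None
```

I pressed the three pads about 12 mm down in turn from left to right. At that depth they pushed back with about 4.4 N (left), 8.7 N (middle) and 12.7 N (right). The left spring is clearly the softest, so I pushed the left tag down to its stop and moved clear. The job was handed in at about 14.5 s.

**Last checks, by top camera:**
- The left tag top is at 45.8 mm, which is fully down.
- The middle and right tags are still up, at 59.9 and 60.2 mm.
- All three pads are back at about 70 mm and within 1 mm of where they started.
- The only other changes in the picture are the arm and its shadow.
- The wrist force is about zero.

**Less clean:** the left press had about 3–4 N of sideways force, because I gave it a 1 mm sideways correction on the way down. The left foot did not shift. Pressing the tag onto its stop peaked at 28 N, within the limits.

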